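Shift the tube rotator's gear lever to first speed

ROBOT

A 7-joint arm with a two-finger parallel gripper is mounted at the origin on a cart in front of the work surface, level with it; the furniture and walls round the work are solid. World frame = base frame: x ahead of the robot, y to its left, z up, the work surface at z = 0. Lengths are in m, angles in rad, forces in N, time in s.
With the tool pointing down it reaches from about 0.4 to 0.85 m from the base axis. Payload 10.4 kg.
Tool frame: the origin (TCP) lies at the very end of the fingers, on their centre line; the grasp point (between the pads) lies 19 mm behind it; z points along the fingers, y is the line along which they close (so a half turn about z gives the same grasp; the last joint's range is limited). The gripper opens to 87 mm and grips with 3 to 60 N. Pads are 19 mm wide; open, the fingers measure 117 mm over their backs; the gripper's body (75 mm by 190 mm) begins 51 mm behind the grasp point.
Start: joints at [-1.327, 0.332, -0.065, 1.46, 0.022, 1.35, -0.088], TCP at [0.165, 0.603, 0.223] pointing down, gripper open.
Joint ranges: [-2.6, 2.6], [-0.5, 2.12], [-1.47, 1.34], [0.16, 2.42], [-1.27, 4.41], [0.06, 2.06], [-2.6, 2.6]. Speed limits (rad/s): [2.22, 2.22, 2.79, 2.79, 3.14, 3.14, 3.14].

INTERFACE

Orientations are given as a 3x3 rotation matrix whose columns are the frame's x, y, z axes.
In Python, from station import state, get_image, calibration, hand_in, find_in, regions_of, mark_of gives the robot as it stands.
- The arm moves only by the tool drive_tool, never from a script. Its argument "commands" is a list of rows, each a list of 7 numbers: the finger opening in cm, from 0 to 8.7, then the shift along the tool's x, y, z in cm, then the turn, a rotation vector about the tool's x, y, z in degrees. A call has 1 to 10 rows; each row is the pose to reach, as a shift and turn from the pose commanded when the call began, along the tool's axes at that moment; what a row does not reach only later rows make up. A row lasts 1/10 s, in which the tool goes at most 50 mm and 8.59 degrees, less where a joint would pass 70% of its speed; a pose out of reach is approached as far as the arm can. A call with a gripper value outside its range is refused whole. The fingers move at their own pace and stop on an object; "newtons" is the grip in N (left out, the last holds). Time passes only in rows, so rows that repeat a pose let the fingers close. It gives the time, the measured TCP pose, the force, the opening and the grip force at its end, in the units of the state.
- state(): the state, without advancing time (a new reading comes with each control period).
- get_image(name): name is "side" or "top"; returns the picture (420x560x3 uint8, blue, green, red); there is no depth.
- calibration(name): a dict with "fx", "fy", "cx", "cy" (pixels), "R" (3x3) and "t" (3): a world point X has camera coordinates R X + t. Camera axes: x right, y down, z forward; pixel columns grow to the right and rows downward; lengths in m; the calibration is good to about 2 mm. A picture is of the moment at which its call begins. calibration takes no time and is no camera call.
- hand_in(): hands the job in; it is judged then, once.
Trained networks look in the newest picture that a camera, given by its name, has taken for a name from the list of things; names that differ only in an ending like _2 or _b are one class to them, and where a whole thing is asked for, a point or a joint stands for the part that bears it (a point fixed in the world has none). Each returns a list of dicts, best first, with "score" (0 to 1); they miss things now and then, are a little off and sometimes report something else, mostly with a low value. They report only what shows in the picture. A call takes as long as a camera call.
- find_in(query, camera): "bbox" ([left, top, width, height] in pixels, round what is visible of it).
- regions_of(query, camera): "mask" (420x560 bool, what is visible of it) and "bbox" ([left, top, width, height] in pixels, round what is visible of it).
- mark_of(query, camera): "at" ([row, column] in pixels: a listed point, or the origin of a listed thing).
The state is a dict: "time": time; "joint_positions": joint angles; "joint_vel": joint speeds; "joint_torque": joint torques, N m; "tool_pos": TCP position; "tool_rot": TCP orientation; "ft_force": force on the tool from outside, world axes, zero at the start; "wrist_torque": the same for the moment, N m; "width": opening from 0.0 (shut) to 1.0 (fully open); "grasp_force": force on a finger pad.
Only numpy, scipy, OpenCV 4.12 (cv2) and the standard library are available. Lean on these libraries where they do the work, as an engineer would, in place of code of your own. Each camera call takes 0.05 s, during which the arm holds its last target. There are 200 camera calls.

TASK

The gear lever of the tube rotator stands in third speed (plate with three bars). Push it with the fingertips through the H-shaped gate, back to the cross slot, across, and fully home into first speed, the slot whose plate bears a single bar, without running it into any other slot. Only push the lever, never pinch or lift it and do not force it; leave the things around the machine alone and finish with the hand clear.

Things in the scene. Friction and masses are not known exactly. Their poses are not given: they have to be found in the camera images.
- gearbox: drive of a bench tube rotator, fixed: white box 186 (x) x 166 (y) mm, top 68 mm high, a 140 x 120 mm grey gate plate on it (top 78 mm high), a rotor disc with small tubes on its right side (out to y = -136 mm, under 88 mm high). Origin on the worktop under the centre of the H-gate; x away from its front panel, y to its left, z up
- gate (a point): centre of the H-gate, in the plate's top face, 78 mm straight above the drive's origin, same axes. Two slots along x, centred on y = +20 and -20 mm, 12 mm wide, x = -24 to +24 mm, joined at x = 0 by a cross slot 12 mm wide. The lever changes column only there (shift within about 0.03 rad of 0). Slot walls and ends are hard stops
- knob (a point): centre of the lever's black knob, a pill 26 mm across, 40 mm tall, on an 8 mm steel stem, 115 mm from the pivot (22 mm above the drive's origin): 137 mm high upright, 124 mm at a slot end, where it is 38 mm in x and 38 mm in y from the drive's origin. Friction only, no spring or detent: 2 to 3 N at the knob moves it, it stays where left
- shift (a joint): tilt of the lever along the drive's x (rad), positive to +x (away from the front panel); 0 in the cross slot, -0.36 at the end of the slots nearest the front panel, +0.36 at the end of the far ones. It starts near -0.33
- cross (a joint): tilt of the lever along the drive's y (rad), positive to +y (the drive's left); +0.34 in the left column, -0.34 in the right column. It starts in the left column
- lever (a joint): how far the lever has been pulled up along its stem against its spring (m, 0 = down, 0.008 at most); it takes 6 N to begin to rise and is to stay down
- plate_1: white clip-on speed plate 38 x 26 x 3 mm with one raised black bar (5.5 x 20 mm each, 1 mm proud), fixed on the gate plate beyond a slot end; origin at the centre of its underside. It marks first speed, the target; it stands at either end of the right column (x = -47 or +47 mm, y = -22 mm in the drive's frame)
- plate_2: white clip-on speed plate 38 x 26 x 3 mm with two raised black bars (5.5 x 20 mm each, 1 mm proud), fixed on the gate plate beyond a slot end; origin at the centre of its underside; at the other end of the right column
- plate_3: white clip-on speed plate 38 x 26 x 3 mm with three raised black bars (5.5 x 20 mm each, 1 mm proud), fixed on the gate plate beyond a slot end; origin at the centre of its underside; at the front end of the left column, where the lever starts
- plate_4: white clip-on speed plate 38 x 26 x 3 mm with four raised black bars (5.5 x 20 mm each, 1 mm proud), fixed on the gate plate beyond a slot end; origin at the centre of its underside; at the far end of the left column
- by_vial_0: small vial with white cap, 25 mm across, 57 mm tall, loose, beside the drive; origin at its underside; to be left alone
- by_weight_50: knobbed brass-coloured weight, 22 mm across, 30 mm tall, loose, beside the drive; origin at its underside; to be left alone
- by_beaker_25: small glass beaker, 35 mm across, 46 mm tall, loose, behind the drive; origin at its underside; to be left alone
- by_vial_1: small vial with blue cap, 25 mm across, 57 mm tall, loose, behind the drive; origin at its underside; to be left alone
- by_weight_100: larger knobbed brass-coloured weight, 27 mm across, 36 mm tall, loose, beside the drive; origin at its underside; to be left alone
- by_marker: marker pen, 128 x 16 mm, lying near the right front edge; origin at its underside; to be left alone
- by_tape: roll of tape, 68 mm across, 16 mm high, lying at the left front; origin at its underside; to be left alone

How it is judged:
On the way, in this order (a step that is already met when the one before it is completed fails the run):
1. the lever is drawn out of third speed into the cross slot (value of joint shift between -0.06 and 0.15 rad).
2. the lever is across in the other column (value of joint cross below -0.25 rad).
3. the lever is home in first speed (horizontal distance between knob and plate_1 below 0.035 m and (value of joint shift above 0.28 rad or value of joint shift below -0.28 rad) and value of joint cross below -0.27 rad), for 0.1 s.
At the end, for the whole second after the job is handed in: The lever rests fully in the slot of the one-bar plate: shift beyond 0.28 rad towards that plate (the stop is at 0.36), cross below -0.27 rad, knob centre within 35 mm of the plate in plan, lever at rest and not pulled up (under 3 mm) (all of step 3 and value of joint lever below 0.003 m and not (velocity of joint shift above 0.05 rad/s or velocity of joint shift below -0.05 rad/s) and not (velocity of joint cross above 0.05 rad/s or velocity of joint cross below -0.05 rad/s)); the robot touches nothing.
It fails at once if the lever is run into second or fourth speed (shift beyond 0.2 rad towards the two-bar or the four-bar plate) ((horizontal distance between knob and plate_2 below 0.035 m and (value of joint shift above 0.2 rad or value of joint shift below -0.2 rad)) or (value of joint shift above 0.2 rad and value of joint cross above 0.1 rad)).
It fails at once if the lever is pulled up by more than 5 mm (value of joint lever above 0.005 m).
It fails at once if the lever is pinched (fingers press on opposite sides of knob or stem at once) (((contact force between the fingers and lever_c0 above 1 N or contact force between the fingers and lever_c4 above 1 N) and (contact force between the fingers and lever_c1 above 1 N or contact force between the fingers and lever_c5 above 1 N)) or ((contact force between the fingers and lever_c2 above 1 N or contact force between the fingers and lever_c6 above 1 N) and (contact force between the fingers and lever_c3 above 1 N or contact force between the fingers and lever_c7 above 1 N))).
It fails at once if the lever is forced (more than 40 N from the fingers) (contact force between the fingers and lever above 40 N).
It fails at once if a thing standing around is moved by more than 15 mm (distance of any of by_vial_0, by_weight_50, by_beaker_25, by_vial_1, by_weight_100, by_marker, by_tape from where it was at the start of the episode above 0.015 m).
It also fails if it takes over 54 s, if anything falls off the work surface, if the arm or the gripper's body presses on something with over 40 N, if the wrist force passes 120 N, or if a joint passes its speed limit or range.

## Working session

There is one attempt and no reset: what is moved stays moved. The work goes in short steps, Python scripts to look and compute and a tool call to move; the robot and the scene stay as the last step left them, time stands still between calls to the robot, and variables do not carry over. Pictures are saved under pics/ and viewed, at most 10 in all, crops included, and the job is handed in when it is done.

Besides the shell and the picture viewer there is one more tool, called after "Call:" by a JSON object that holds its "op" and its "data". drive_tool: Moves the arm, as the interface text tells. Its arguments: {"type":"object","properties":{"commands":{"type":"array"},"newtons":{"type":"number"}},"required":["commands"]}

```bash
mkdir -p pics
cat > h.py <<'E'
import numpy as np, cv2
from station import *
def ray(cam,rc):
    c=calibration(cam);R=np.array(c["R"]);t=np.array(c["t"])
    d=R.T@np.array([(rc[1]-c["cx"])/c["fx"],(rc[0]-c["cy"])/c["fy"],1.0])
    return -R.T@t,d
def at_z(cam,rc,z):
    o,d=ray(cam,rc);return o+d*(z-o[2])/d[2]
def proj(cam,X):
    c=calibration(cam);p=np.array(c["R"])@np.array(X)+np.array(c["t"])
    return np.array([c["fy"]*p[1]/p[2]+c["cy"],c["fx"]*p[0]/p[2]+c["cx"]])
E
python3 - <<'E'
from h import *
np.set_printoptions(precision=4,suppress=True)
a=get_image("top");b=get_image("side")
cv2.imwrite("pics/top1.png",a);cv2.imwrite("pics/side1.png",b)
for cam in("top","side"):
    print(cam,ray(cam,(210,280)))
    for q,z in(("gate",.078),("knob",.125),("plate_1",.078),("plate_3",.078),("gearbox",0)):
        for r in mark_of(q,cam)[:4]: print(q,r["at"],round(r["score"],2),at_z(cam,r["at"],z))
print(state()["tool_pos"],state()["tool_rot"])
E
```

```text
top (array([0.3623, 0.017 , 1.4132]), array([ 0.1287,  0.0158, -0.9916]))
gate [190.4, 279.5] 0.57 [0.5905 0.04   0.078 ]
knob [187.2, 260.1] 0.49 [0.5909 0.0912 0.125 ]
plate_1 [197.9, 262.7] 0.69 [0.5692 0.0864 0.078 ]
plate_1 [172.0, 278.8] 0.68 [0.6424 0.0423 0.078 ]
plate_1 [210.0, 276.9] 0.47 [0.5356 0.0468 0.078 ]
plate_1 [180.9, 293.8] 0.46 [0.6174 0.0004 0.078 ]
plate_3 [197.9, 262.7] 0.69 [0.5692 0.0864 0.078 ]
plate_3 [172.0, 278.8] 0.68 [0.6424 0.0423 0.078 ]
plate_3 [210.0, 276.9] 0.47 [0.5356 0.0468 0.078 ]
plate_3 [180.9, 293.8] 0.46 [0.6174 0.0004 0.078 ]
gearbox [194.3, 280.1] 0.91 [0.5922 0.0395 0.    ]
side (array([0.4305, 1.3556, 0.9765]), array([ 0.0633, -0.8396, -0.5396]))
gate [215.6, 252.2] 0.73 [ 0.6293 -0.0026  0.078 ]
gate [223.7, 261.9] 0.62 [0.591  0.0452 0.078 ]
knob [218.4, 260.5] 0.53 [0.5901 0.0836 0.125 ]
plate_1 [226.2, 276.0] 0.5 [0.5426 0.0577 0.078 ]
plate_1 [234.1, 269.4] 0.5 [0.5607 0.1038 0.078 ]
plate_1 [223.5, 245.9] 0.47 [0.6449 0.0464 0.078 ]
plate_1 [215.3, 250.8] 0.37 [ 0.6343 -0.0043  0.078 ]
plate_3 [226.2, 276.0] 0.5 [0.5426 0.0577 0.078 ]
plate_3 [234.1, 269.4] 0.5 [0.5607 0.1038 0.078 ]
plate_3 [223.5, 245.9] 0.47 [0.6449 0.0464 0.078 ]
plate_3 [215.3, 250.8] 0.37 [ 0.6343 -0.0043  0.078 ]
gearbox [240.1, 263.7] 0.88 [0.5888 0.0317 0.    ]
[0.1648 0.6029 0.2226] [[-0.9646  0.2636 -0.    ]
 [ 0.2636  0.9646  0.0001]
 [ 0.      0.0001 -1.    ]]
```

Run:
```python
import cv2,numpy as np
a=cv2.imread("pics/top1.png")[130:250,200:360];b=cv2.imread("pics/side1.png")[150:290,190:350]
cv2.imwrite("pics/c1.png",cv2.resize(a,None,fx=5,fy=5,interpolation=cv2.INTER_CUBIC)[:600,:800])
cv2.imwrite("pics/c2.png",cv2.resize(b,None,fx=4.2,fy=4.2,interpolation=cv2.INTER_CUBIC))
```

```text
(no output)
```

View pics/c1.png

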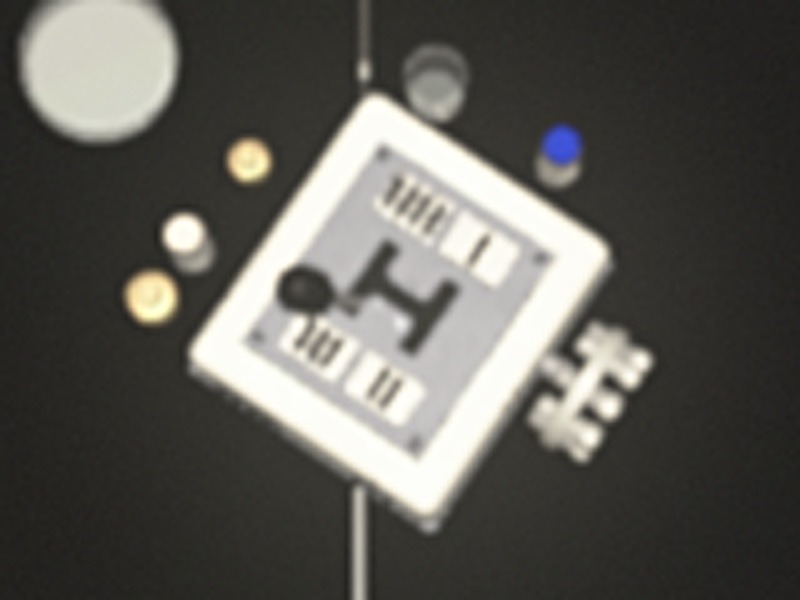

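View pics/c2.png

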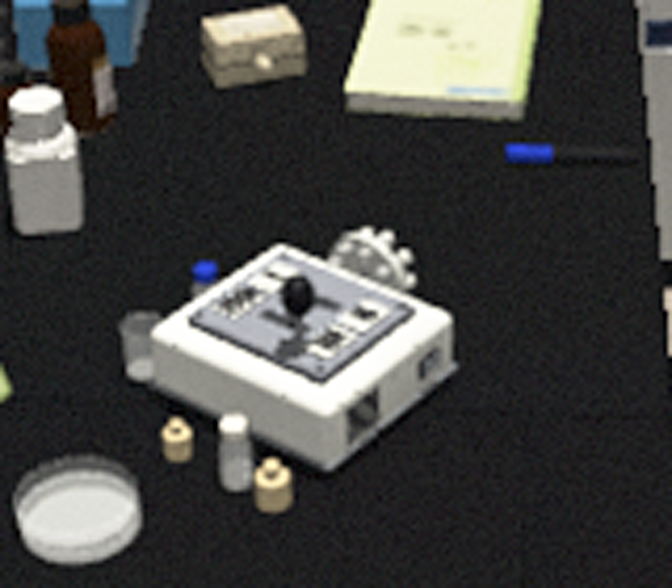

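Top view: the one-bar plate (crop 481,250) sits at the far end of the right column, beside the four-bar plate. The two-bar and three-bar plates are at the front, and the knob is at crop (305,288). The route is therefore +x to the cross slot, then -y, then +x. Next I fit the drive pose precisely.

```bash
cat >> h.py <<'E'
def rect(img,cam,x0,x1,y0,y1,z,s):  # world patch, rows: x, cols: y, s m/px
    xs=np.arange(x0,x1,s);ys=np.arange(y0,y1,s)
    X,Y=np.meshgrid(xs,ys,indexing="ij");c=calibration(cam)
    P=np.stack([X,Y,0*X+z],-1)@np.array(c["R"]).T+np.array(c["t"])
    u=c["fx"]*P[...,0]/P[...,2]+c["cx"];v=c["fy"]*P[...,1]/P[...,2]+c["cy"]
    return cv2.remap(img,u.astype(np.float32),v.astype(np.float32),cv2.INTER_CUBIC)
def fit(img,cam):
    s=.0005;x0,y0=.44,-.11
    g=cv2.cvtColor(rect(img,cam,x0,x0+.3,y0,y0+.3,.078,s),cv2.COLOR_BGR2GRAY).astype(np.float32)
    gx=np.arange(-.085,.085,s);A,B=np.meshgrid(np.arange(-.083,.0831,.001),np.arange(-.073,.0731,.001),indexing="ij")
    T=np.full(A.shape,150.);T[(abs(A)>.07)|(abs(B)>.06)]=235
    T[(abs(abs(B)-.02)<.006)&(abs(A)<.024)]=60;T[(abs(B)<.02)&(abs(A)<.006)]=60
    for n,sx,sy in((1,1,-1),(2,-1,-1),(3,-1,1),(4,1,1)):
        T[(abs(A-.047*sx)<.013)&(abs(B-.022*sy)<.019)]=230
    W=np.ones_like(T)
    W[(A<.02)&(A>-.05)&(B>0)]=0  # lever region
    T=cv2.GaussianBlur(T,(5,5),1.2)
    from scipy.ndimage import map_coordinates
    from scipy.optimize import minimize
    def cost(p):
        c,s_=np.cos(p[2]),np.sin(p[2])
        X=p[0]+c*A-s_*B;Y=p[1]+s_*A+c*B
        v=map_coordinates(g,[(X-x0)/s,(Y-y0)/s],order=1,mode="nearest")
        m=W>0
        return -np.corrcoef(v[m],T[m])[0,1]
    best=min((minimize(cost,[.591+dx,.043+dy,np.radians(a)],method="Nelder-Mead",options=dict(initial_simplex=[[.591+dx,.043+dy,np.radians(a)],[.596+dx,.043+dy,np.radians(a)],[.591+dx,.048+dy,np.radians(a)],[.591+dx,.043+dy,np.radians(a+4)]],xatol=1e-5)) for a in(-36,-28) for dx in(-.004,.004) for dy in(-.004,.004)),key=lambda r:r.fun)
    return best.x,best.fun
def knob(cam,img,z):
    r=[q for q in regions_of("knob",cam)]
    return r
E
python3 - <<'E'
from h import *
np.set_printoptions(precision=4,suppress=True)
for n in("top","side"):
    p,f=fit(cv2.imread(f"pics/{n}1.png"),n);print(n,p,np.degrees(p[2]),f)
# knob: dark lever -> regions
for n in("top","side"):
    get_image(n)
    for r in regions_of("knob",n)[:2]:
        m=r["mask"];yy,xx=np.nonzero(m);print(n,r["score"],r["bbox"],m.sum(),yy.mean(),xx.mean())
p,_=fit(cv2.imread("pics/top1.png"),"top");c,s=np.cos(p[2]),np.sin(p[2])
K=p[:2]+np.array([[c,-s],[s,c]])@[-.036,.038]
print("pred knob",K,proj("top",[*K,.125]),proj("side",[*K,.125]))
E
```

```text
top [ 0.5944  0.0408 -0.5846] -33.49678688207786 -0.8138194022225677
side [ 0.5933  0.0542 -0.5741] -32.89350420107121 -0.5603793178851725
side 0.6 [256.5, 216.7, 5.1, 13.3] 37 220.9189189189189 259.7027027027027
side 0.43 [293.2, 304.9, 21.3, 20.0] 350 313.4142857142857 306.2085714285714
pred knob [0.5853 0.0923] [189.2563 259.6734] [219.9358 261.7017]
```

```bash
cat >> h.py <<'E'
def overlay(n,src,p,out,knobs=()):
    im=cv2.imread(src);c0=(130,200) if n=="top" else (150,190)
    k=5 if n=="top" else 4.2
    im=cv2.resize(im[c0[0]:c0[0]+120,c0[1]:c0[1]+160],None,fx=k,fy=k,interpolation=cv2.INTER_CUBIC)
    c,s=np.cos(p[2]),np.sin(p[2])
    def d(pts,z,col):
        q=[]
        for a,b in pts:
            r=proj(n,[p[0]+c*a-s*b,p[1]+s*a+c*b,z]);q.append([(r[1]-c0[1]+.5)*k,(r[0]-c0[0]+.5)*k])
        cv2.polylines(im,[np.round(q).astype(np.int32)],True,col,1)
    R=lambda x,y,a,b:[(x-a,y-b),(x+a,y-b),(x+a,y+b),(x-a,y+b)]
    d(R(0,0,.07,.06),.078,(0,0,255));d(R(0,0,.093,.083),.068,(0,160,0))
    for sy in(1,-1):
        d(R(0,.02*sy,.024,.006),.078,(255,0,0))
        for sx in(1,-1): d(R(.047*sx,.022*sy,.013,.019),.081,(255,0,255))
    for a,b,z in knobs: d([(a+.013*np.cos(t),b+.013*np.sin(t)) for t in np.linspace(0,6.2,24)],z,(0,255,255))
    cv2.imwrite(out,im)
E
python3 - <<'E'
from h import *
p,_=fit(cv2.imread("pics/top1.png"),"top")
overlay("top","pics/top1.png",p,"pics/o1.png",[(-.037,.038,.125)])
overlay("side","pics/side1.png",p,"pics/o2.png",[(-.037,.038,.125)])
a=cv2.imread("pics/o1.png");b=cv2.imread("pics/o2.png")
cv2.imwrite("pics/o.png",cv2.resize(np.hstack([a,cv2.copyMakeBorder(b,0,600-b.shape[0],0,0,0)]),(800,327)) if 0 else a)
E
```

```text
(no output)
```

View pics/o1.png

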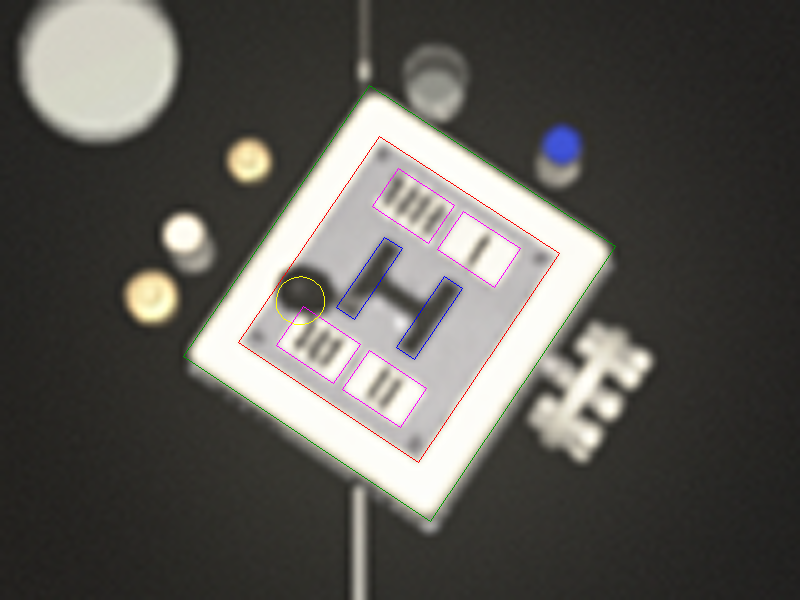

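View pics/o2.png

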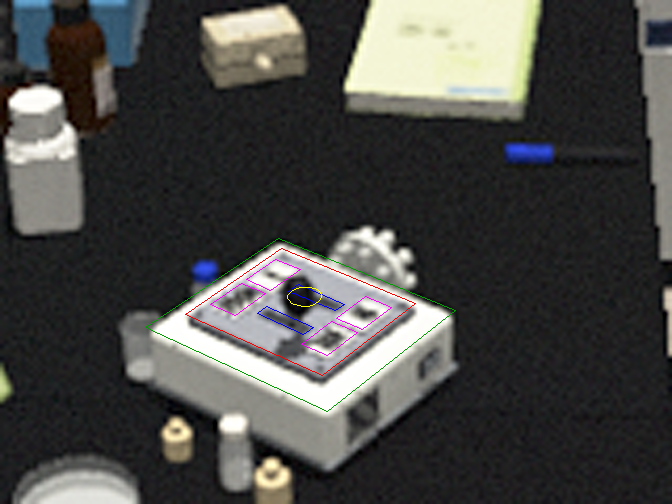

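The overlay fits within about 1 px: drive at (0.594, 0.041), yaw -33.5°. The knob shows slightly further +x than predicted, at crop (305,288). I close the fingers and move to the front of the knob, staying high.

Call:
{"op": "drive_tool", "data": {"commands": [[0, -50.3, -36.95, 0, 0, 0, 18.2], [0, -50.3, -36.95, 0, 0, 0, 18.2], [0, -50.3, -36.95, 0, 0, 0, 18.2], [0, -50.3, -36.95, 0, 0, 0, 18.2], [0, -50.3, -36.95, 0, 0, 0, 18.2], [0, -50.3, -36.95, 0, 0, 0, 18.2], [0, -50.3, -36.95, 0, 0, 0, 18.2], [0, -50.3, -36.95, 0, 0, 0, 18.2], [0, -50.3, -36.95, 0, 0, 0, 18.2], [0, -50.3, -36.95, 0, 0, 0, 18.2]], "newtons": 5}}

```text
time: 1.8
tool_pos: [0.4764, 0.2094, 0.2229]
tool_rot: [[-0.834, 0.552, 0.001], [0.552, 0.834, 0.001], [-0.0, 0.001, -1.0]]
ft_force: [0.7, 1.2, 0.2]
width: 0.175
grasp_force: 0.0
```

Call:
{"op": "drive_tool", "data": {"commands": [[0, -5, -1.6, 0, 0, 0, 0], [0, -10, -3.2, 0, 0, 0, 0], [0, -11.6, -3.8, 0, 0, 0, 0], [0, -11.6, -3.8, 4, 0, 0, 0], [0, -11.6, -3.8, 7, 0, 0, 0], [0, -11.6, -3.8, 9, 0, 0, 0], [0, -11.6, -3.8, 11.4, 0, 0, 0], [0, -11.6, -3.8, 11.4, 0, 0, 0], [0, -11.6, -3.8, 11.4, 0, 0, 0]]}}

```text
time: 2.7
tool_pos: [0.5513, 0.1154, 0.109]
tool_rot: [[-0.834, 0.552, -0.0], [0.552, 0.834, -0.0], [0.0, -0.0, -1.0]]
ft_force: [0.5, 0.5, 0.6]
width: 0.006
grasp_force: 0.0
```

```bash
cat >> h.py <<'E'
G=np.array([.5944,.0408]);YAW=-.5846
def drv(X):
    c,s=np.cos(YAW),np.sin(YAW);return np.array([[c,s],[-s,c]])@(np.array(X)[:2]-G)
def look(out):
    s=state();print("t",s["time"],"drive xy mm",drv(s["tool_pos"])*1e3,"z",s["tool_pos"][2]*1e3,"w",s["width"],"F",s["ft_force"])
    a=get_image("top");b=get_image("side")
    cv2.imwrite("pics/t.png",a);cv2.imwrite("pics/s.png",b)
    A=cv2.resize(a[150:230,220:330],None,fx=5,fy=5,interpolation=cv2.INTER_CUBIC)[:400,:400]
    A=cv2.resize(a[150:230,230:310],(400,400),interpolation=cv2.INTER_CUBIC)
    B=cv2.resize(b[180:260,220:300],(400,400),interpolation=cv2.INTER_CUBIC)
    cv2.imwrite(out,np.hstack([A,B]))
E
python3 -c "
from h import *
np.set_printoptions(precision=2,suppress=True)
look('pics/l1.png')"
```

```text
t 2.7 drive xy mm [-77.12  38.42] z 109.04154720823196 w 0.005961092565112218 F [0.45 0.46 0.64]
```

View pics/l1.png

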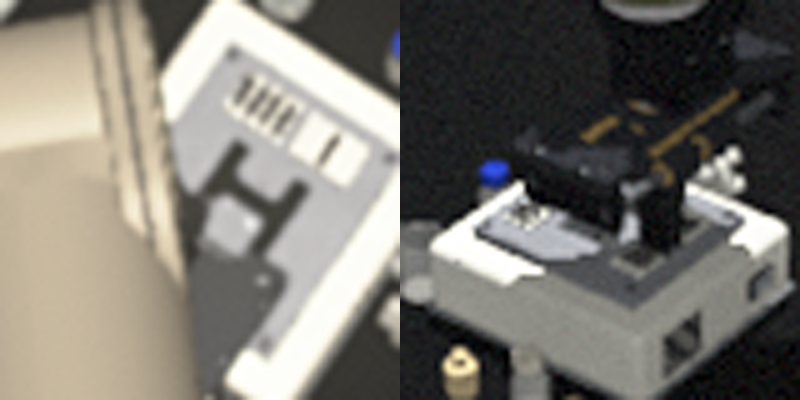

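Top view: the arm hides the knob. Side view: the fingers stand at the front-left, clear of the knob. I push +x step by step, watching the force.

Call:
{"op": "drive_tool", "data": {"commands": [[0, -0.8, 0, 0, 0, 0, 0], [0, -1.1, 0, 0, 0, 0, 0], [0, -1.4, 0, 0, 0, 0, 0], [0, -1.4, 0, 0, 0, 0, 0]]}}

```text
time: 3.2
tool_pos: [0.5633, 0.1073, 0.1087]
tool_rot: [[-0.834, 0.552, 0.0], [0.552, 0.834, -0.0], [-0.0, 0.0, -1.0]]
ft_force: [0.2, -0.0, -0.0]
width: 0.006
grasp_force: 0.0
```

Call:
{"op": "drive_tool", "data": {"commands": [[0, -0.3, 0, 0, 0, 0, 0], [0, -0.6, 0, 0, 0, 0, 0]]}}

```text
time: 3.4
tool_pos: [0.568, 0.1044, 0.1086]
tool_rot: [[-0.834, 0.552, -0.0], [0.552, 0.834, 0.0], [0.0, 0.0, -1.0]]
ft_force: [-0.1, 0.1, 0.5]
width: 0.005
grasp_force: 0.0
```

Call:
{"op": "drive_tool", "data": {"commands": [[0, -0.3, 0, 0, 0, 0, 0], [0, -0.6, 0, 0, 0, 0, 0]]}}

```text
time: 3.6
tool_pos: [0.5729, 0.1016, 0.1086]
tool_rot: [[-0.834, 0.551, -0.0], [0.551, 0.834, 0.001], [0.001, 0.0, -1.0]]
ft_force: [-2.4, 2.2, 2.0]
width: 0.003
grasp_force: 1.8
```

Call:
{"op": "drive_tool", "data": {"commands": [[0, -0.3, 0, 0, 0, 0, 0], [0, -0.6, 0, 0, 0, 0, 0]]}}

```text
time: 3.8
tool_pos: [0.578, 0.0983, 0.1087]
tool_rot: [[-0.834, 0.551, -0.0], [0.551, 0.834, 0.001], [0.0, 0.001, -1.0]]
ft_force: [-1.3, 2.7, 2.8]
width: 0.008
grasp_force: 1.7
```

Call:
{"op": "drive_tool", "data": {"commands": [[0, -0.4, 0, 0, 0, 0, 0], [0, -0.8, 0, 0, 0, 0, 0], [0, -1.2, 0, 0, 0, 0, 0], [0, -1.5, 0, 0, 0, 0, 0], [0, -1.6, 0, 0, 0, 0, 0], [0, -1.6, 0, 0, 0, 0, 0]]}}

```text
time: 4.4
tool_pos: [0.5913, 0.0887, 0.1085]
tool_rot: [[-0.834, 0.552, -0.0], [0.552, 0.834, -0.0], [-0.0, -0.0, -1.0]]
ft_force: [-1.5, 1.7, 0.9]
width: 0.005
grasp_force: 1.1
```

```bash
python3 -c "
from h import *
print(drv(state()['tool_pos'])*1e3,state()['ft_force'])"
```

```text
[-28.97626356  38.23334496] [-1.54326969  1.66064251  0.85907091]
```

Call:
{"op": "drive_tool", "data": {"commands": [[0, -0.3, 0, 0, 0, 0, 0], [0, -0.5, 0, 0, 0, 0, 0], [0, -0.5, 0, 0, 0, 0, 0], [0, 1.5, 0, 0, 0, 0, 0], [0, 3, 0, -3, 0, 0, 0], [0, 3, 2, -7, 0, 0, 0], [0, 3, 6, -9, 0, 0, 0], [0, 3, 11, -9, 0, 0, 0], [0, 3, 15, -9, 0, 0, 0], [0, 3, 15, -9, 0, 0, 0]]}}

```text
time: 5.4
tool_pos: [0.6495, 0.2363, 0.1964]
tool_rot: [[-0.837, 0.547, -0.001], [0.547, 0.837, 0.0], [0.001, -0.0, -1.0]]
ft_force: [0.4, -0.2, -0.4]
width: 0.007
grasp_force: 0.0
```

```bash
python3 -c "
from h import *
np.set_printoptions(precision=2,suppress=True)
look('pics/l2.png')
for a in (0,-.05,.05):
  for cr in (.34,):
    K=[115*np.sin(a),38,130]
    c,s=np.cos(YAW),np.sin(YAW);w=G+np.array([[c,-s],[s,c]])@np.array(K[:2])/1e3
    for n,o in(('top',(150,230)),('side',(180,220))): print(a,n,(proj(n,[*w,.130])-o+.5)*5)
"
```

```text
t 5.4 drive xy mm [-62.01 193.45] z 196.35284196859521 w 0.007403853754136034 F [ 0.4  -0.16 -0.44]
0 top [141.95 188.05]
0 side [177.66 167.77]
-0.05 top [150.74 182.03]
-0.05 side [180.52 174.56]
0.05 top [133.16 194.06]
0.05 side [174.82 161.01]
```

View pics/l2.png

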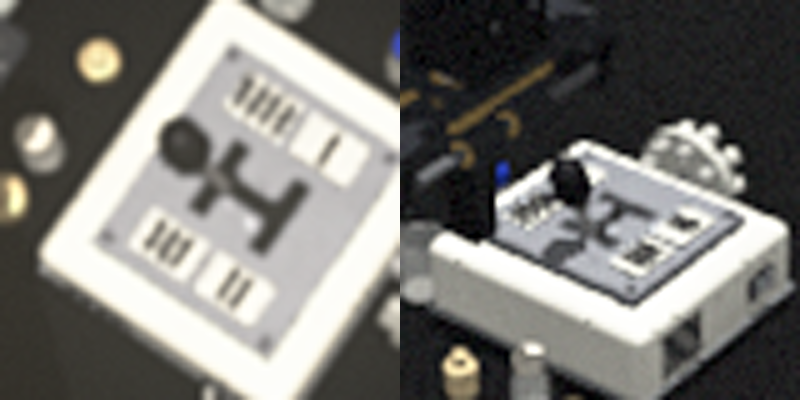

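Top crop: knob at (182,146) against a prediction of (188,142) for shift 0, with the stem level with the cross slot. The shift is therefore about -0.02. Next I take position on the left side of the knob.

Call:
{"op": "drive_tool", "data": {"commands": [[0, -3, -5, 0, 0, 0, 0], [0, -6.1, -9, 0, 0, 0, 0], [0, -6.1, -10, 3, 0, 0, 0], [0, -6.1, -10, 6, 0, 0, 0], [0, -6.1, -10, 8.7, 0, 0, 0], [0, -6.1, -10, 8.7, 0, 0, 0], [0, -6.1, -10, 8.7, 0, 0, 0]]}}

```text
time: 6.2
tool_pos: [0.6447, 0.1124, 0.1125]
tool_rot: [[-0.833, 0.553, 0.0], [0.553, 0.833, -0.0], [-0.0, -0.0, -1.0]]
ft_force: [-1.2, 0.1, 2.3]
width: 0.011
grasp_force: 0.0
```

```bash
cat > d.py <<'E'
from h import *
np.set_printoptions(precision=1,suppress=True)
s=state();c,n=np.cos(YAW),np.sin(YAW);R=np.array([[c,n],[-n,c]])
print(drv(s['tool_pos'])*1e3,s['tool_pos'][2]*1e3,"Fdrive",R@np.array(s['ft_force'])[:2],s['ft_force'][2])
E
python3 d.py
```

```text
[ 2.4 87.4] 112.50704374940182 Fdrive [-1.1 -0.5] 2.3240416816984624
```

Call:
{"op": "drive_tool", "data": {"commands": [[0, 0, -0.6, 0.2, 0, 0, 0], [0, 0, -1.2, 0.2, 0, 0, 0], [0, 0, -1.6, 0.2, 0, 0, 0], [0, 0, -1.6, 0.2, 0, 0, 0]]}}

```text
time: 6.6
tool_pos: [0.6359, 0.0993, 0.1103]
tool_rot: [[-0.833, 0.553, 0.001], [0.553, 0.833, 0.0], [-0.001, 0.001, -1.0]]
ft_force: [-0.3, -0.6, 0.0]
width: 0.006
grasp_force: 0.0
```

```bash
python3 d.py
```

```text
[ 2.3 71.7] 110.28271259737826 Fdrive [ 0.1 -0.6] 0.018702423863579728
```

Call:
{"op": "drive_tool", "data": {"commands": [[0, 0, -0.2, 0, 0, 0, 0], [0, 0, -0.4, 0, 0, 0, 0]]}}

```text
time: 6.8
tool_pos: [0.6336, 0.0971, 0.1096]
tool_rot: [[-0.834, 0.551, 0.0], [0.551, 0.834, 0.0], [-0.0, 0.0, -1.0]]
ft_force: [-0.4, 0.4, -0.8]
width: 0.006
grasp_force: 0.0
```

```bash
python3 d.py
```

```text
[ 1.7 68.6] 109.630160301273 Fdrive [-0.5  0.1] -0.8244475803129951
```

Call:
{"op": "drive_tool", "data": {"commands": [[0, 0, -0.2, 0, 0, 0, 0], [0, 0, -0.4, 0, 0, 0, 0]]}}

```text
time: 7.0
tool_pos: [0.6314, 0.0935, 0.1095]
tool_rot: [[-0.834, 0.552, -0.0], [0.552, 0.834, -0.0], [0.0, -0.0, -1.0]]
ft_force: [0.0, -0.3, -0.2]
width: 0.004
grasp_force: 0.0
```

```bash
python3 d.py
```

```text
[ 1.8 64.3] 109.48932224159432 Fdrive [ 0.2 -0.2] -0.1606387629583632
```

Call:
{"op": "drive_tool", "data": {"commands": [[0, 0, -0.2, 0, 0, 0, 0], [0, 0, -0.4, 0, 0, 0, 0]]}}

```text
time: 7.2
tool_pos: [0.6296, 0.0907, 0.1098]
tool_rot: [[-0.834, 0.551, 0.001], [0.551, 0.834, 0.001], [-0.0, 0.001, -1.0]]
ft_force: [2.6, 2.9, 2.6]
width: 0.007
grasp_force: 1.9
```

Call:
{"op": "drive_tool", "data": {"commands": [[0, 0, -0.2, 0, 0, 0, 0], [0, 0, -0.4, 0, 0, 0, 0]]}}

```text
time: 7.4
tool_pos: [0.6277, 0.0876, 0.1103]
tool_rot: [[-0.834, 0.551, 0.002], [0.551, 0.834, 0.001], [-0.001, 0.002, -1.0]]
ft_force: [1.4, 3.3, 4.4]
width: 0.002
grasp_force: 2.4
```

```bash
python3 d.py
```

```text
[ 1.9 57.4] 110.31723604325533 Fdrive [-0.6  3.5] 4.362501829050787
```

Call:
{"op": "drive_tool", "data": {"commands": [[0, 0, -0.2, 0, 0, 0, 0], [0, 0, -0.5, 0, 0, 0, 0], [0, 0, -0.8, 0, 0, 0, 0]]}}

```text
time: 7.7
tool_pos: [0.6226, 0.08, 0.1096]
tool_rot: [[-0.834, 0.552, 0.0], [0.552, 0.834, 0.0], [-0.0, 0.0, -1.0]]
ft_force: [2.2, 2.9, 4.7]
width: 0.004
grasp_force: 2.2
```

```bash
python3 d.py
```

```text
[ 1.9 48.3] 109.64145356514817 Fdrive [0.2 3.7] 4.712599055167697
```

It is crossing at a steady 3.7 N.

Call:
{"op": "drive_tool", "data": {"commands": [[0, 0, -0.6, 0, 0, 0, 0], [0, 0, -1.2, 0, 0, 0, 0], [0, 0, -1.8, 0, 0, 0, 0], [0, 0, -2.4, 0, 0, 0, 0], [0, 0, -3.0, 0, 0, 0, 0]]}}

```text
time: 8.2
tool_pos: [0.6055, 0.0544, 0.1093]
tool_rot: [[-0.834, 0.552, -0.001], [0.552, 0.834, -0.0], [0.0, -0.0, -1.0]]
ft_force: [1.2, 2.2, 2.3]
width: 0.007
grasp_force: 1.3
```

```bash
python3 d.py
```

```text
[ 1.7 17.5] 109.33568090315251 Fdrive [-0.2  2.5] 2.2895202066818165
```

Call:
{"op": "drive_tool", "data": {"commands": [[0, 0, -0.5, 0, 0, 0, 0], [0, 0, -1.0, 0, 0, 0, 0], [0, 0, -1.5, 0, 0, 0, 0], [0, 0, -1.8, 0, 0, 0, 0]]}}

```text
time: 8.6
tool_pos: [0.5956, 0.0396, 0.1092]
tool_rot: [[-0.834, 0.552, -0.001], [0.552, 0.834, -0.0], [0.001, -0.001, -1.0]]
ft_force: [1.1, 0.7, -0.7]
width: 0.002
grasp_force: 0.8
```

```bash
python3 d.py
```

```text
[ 1.6 -0.3] 109.16290685976502 Fdrive [0.6 1.2] -0.7352268698119934
```

Call:
{"op": "drive_tool", "data": {"commands": [[0, 0, -0.4, 0, 0, 0, 0], [0, 0, -0.8, 0, 0, 0, 0], [0, 0, -0.8, 0, 0, 0, 0]]}}

```text
time: 8.9
tool_pos: [0.5913, 0.0329, 0.1094]
tool_rot: [[-0.834, 0.552, -0.001], [0.552, 0.834, -0.0], [0.0, -0.0, -1.0]]
ft_force: [0.3, 1.5, -1.0]
width: 0.01
grasp_force: 0.7
```

```bash
python3 d.py
```

```text
[ 1.7 -8.3] 109.36158096255363 Fdrive [-0.6  1.4] -1.0495435147317143
```

Call:
{"op": "drive_tool", "data": {"commands": [[0, 0, -0.2, 0, 0, 0, 0], [0, 0, -0.3, 0, 0, 0, 0]]}}

```text
time: 9.1
tool_pos: [0.59, 0.031, 0.1094]
tool_rot: [[-0.834, 0.552, -0.0], [0.552, 0.834, 0.0], [0.0, 0.0, -1.0]]
ft_force: [1.2, 2.2, -1.9]
width: 0.005
grasp_force: 1.1
```

```bash
python3 d.py
```

```text
[  1.7 -10.6] 109.42987256078362 Fdrive [-0.2  2.5] -1.9045329220160756
```

Call:
{"op": "drive_tool", "data": {"commands": [[0, 0, -0.15, 0, 0, 0, 0], [0, 0, -0.25, 0, 0, 0, 0]]}}

```text
time: 9.3
tool_pos: [0.5886, 0.0289, 0.1095]
tool_rot: [[-0.834, 0.552, -0.0], [0.552, 0.834, 0.0], [0.0, -0.0, -1.0]]
ft_force: [1.2, 0.8, -1.8]
width: 0.007
grasp_force: 1.1
```

Call:
{"op": "drive_tool", "data": {"commands": [[0, 0, -0.15, 0, 0, 0, 0], [0, 0, -0.2, 0, 0, 0, 0]]}}

```text
time: 9.5
tool_pos: [0.5875, 0.0271, 0.1095]
tool_rot: [[-0.834, 0.552, -0.0], [0.552, 0.834, 0.0], [0.0, 0.0, -1.0]]
ft_force: [1.1, 2.3, -2.4]
width: 0.007
grasp_force: 1.1
```

```bash
python3 d.py
```

```text
[  1.8 -15.2] 109.52352311496392 Fdrive [-0.3  2.5] -2.357902553350635
```

Call:
{"op": "drive_tool", "data": {"commands": [[0, 0, -0.1, 0, 0, 0, 0], [0, 0, -0.2, 0, 0, 0, 0]]}}

```text
time: 9.7
tool_pos: [0.5865, 0.0255, 0.1095]
tool_rot: [[-0.834, 0.552, 0.0], [0.552, 0.834, 0.0], [-0.0, 0.0, -1.0]]
ft_force: [0.4, 1.6, -2.4]
width: 0.005
grasp_force: 1.1
```

Call:
{"op": "drive_tool", "data": {"commands": [[0, 0, -0.1, 0, 0, 0, 0], [0, 0, -0.1, 0, 0, 0, 0]]}}

```text
time: 9.9
tool_pos: [0.5858, 0.0245, 0.1096]
tool_rot: [[-0.834, 0.552, -0.0], [0.552, 0.834, 0.0], [0.0, 0.0, -1.0]]
ft_force: [1.4, 1.5, -1.3]
width: 0.007
grasp_force: 1.0
```

```bash
python3 d.py
```

```text
[  1.8 -18.3] 109.56471837919179 Fdrive [0.3 2. ] -1.2808318513371546
```

Call:
{"op": "drive_tool", "data": {"commands": [[0, 0, -0.1, 0, 0, 0, 0], [0, 0, -0.2, 0, 0, 0, 0]]}}

```text
time: 10.1
tool_pos: [0.5851, 0.0236, 0.1095]
tool_rot: [[-0.834, 0.551, 0.001], [0.551, 0.834, 0.001], [-0.0, 0.001, -1.0]]
ft_force: [3.1, 4.5, -3.7]
width: 0.007
grasp_force: 3.0
```

```bash
python3 -c "
from h import *
np.set_printoptions(precision=2,suppress=True)
look('pics/l3.png')"; python3 d.py
```

```text
t 10.1 drive xy mm [  1.72 -19.51] z 109.54078866869834 w 0.006617293812083415 F [ 3.11  4.54 -3.74]
[  1.7 -19.4] 109.53750778086085 Fdrive [0.6 4.7] -2.886714479281271
```

View pics/l3.png

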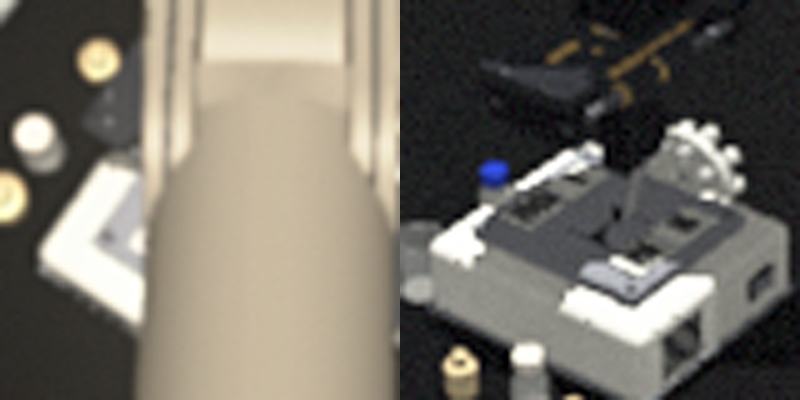

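The force rose to 4.7 N, so the lever is at the wall of the right column (the hand hides the lever in both views). I back off and go round to the front of the knob.

Call:
{"op": "drive_tool", "data": {"commands": [[0, 0, 2, 0, 0, 0, 0], [0, 0, 4, 0, 0, 0, 0], [0, 0, 4, -4, 0, 0, 0], [0, 0, 4, -8.5, 0, 0, 0], [0, 2.5, 1, -8.5, 0, 0, 0], [0, 4.6, -1.9, -8.5, 0, 0, 0], [0, 4.6, -1.9, -8.5, 0, 0, 0], [0, 4.6, -1.9, -5, 0, 0, 0], [0, 4.6, -1.9, 0, 0, 0, 0], [0, 4.6, -1.9, 0, 0, 0, 0]]}}

```text
time: 11.2
tool_pos: [0.5323, 0.0318, 0.1045]
tool_rot: [[-0.834, 0.552, -0.009], [0.552, 0.834, -0.003], [0.006, -0.007, -1.0]]
ft_force: [-0.7, 0.7, -0.2]
width: 0.007
grasp_force: 0.0
```

Call:
{"op": "drive_tool", "data": {"commands": [[0, -0.4, 0, 0, 0, 0, 0], [0, -0.8, 0, 0, 0, 0, 0], [0, -1.2, 0, 0, 0, 0, 0]]}}

```text
time: 11.5
tool_pos: [0.5478, 0.0257, 0.1118]
tool_rot: [[-0.834, 0.552, 0.003], [0.552, 0.834, 0.001], [-0.002, 0.002, -1.0]]
ft_force: [0.5, -0.9, 0.3]
width: 0.004
grasp_force: 0.0
```

```bash
python3 d.py
```

```text
[-30.5 -38.3] 111.78756944356661 Fdrive [ 0.9 -0.5] 0.27720331818937943
```

Call:
{"op": "drive_tool", "data": {"commands": [[0, -0.4, 0, 0, 0, 0, 0], [0, -0.8, 0, 0, 0, 0, 0], [0, -1.2, 0, 0, 0, 0, 0], [0, -1.6, 0, 0, 0, 0, 0]]}}

```text
time: 11.9
tool_pos: [0.5595, 0.0172, 0.1096]
tool_rot: [[-0.834, 0.552, -0.0], [0.552, 0.834, 0.0], [0.0, 0.0, -1.0]]
ft_force: [-1.7, 1.0, 1.5]
width: 0.003
grasp_force: 1.1
```

```bash
python3 d.py
```

```text
[-16.1 -39. ] 109.61879884108922 Fdrive [-2.  -0.1] 1.5441299462399687
```

Call:
{"op": "drive_tool", "data": {"commands": [[0, -0.4, 0, 0, 0, 0, 0], [0, -0.8, 0, 0, 0, 0, 0], [0, -1.2, 0, 0, 0, 0, 0], [0, -1.6, 0, 0, 0, 0, 0]]}}

```text
time: 12.3
tool_pos: [0.5728, 0.0082, 0.1093]
tool_rot: [[-0.834, 0.552, -0.0], [0.552, 0.834, 0.0], [0.0, -0.0, -1.0]]
ft_force: [-1.2, 1.3, -0.6]
width: 0.004
grasp_force: 1.0
```

```bash
python3 d.py
```

```text
[ -0.  -39.1] 109.32434568543472 Fdrive [-1.8  0.4] -0.6424955047200854
```

Call:
{"op": "drive_tool", "data": {"commands": [[0, -0.3, 0, 0, 0, 0, 0], [0, -0.6, 0, 0, 0, 0, 0], [0, -0.9, 0, 0, 0, 0, 0], [0, -0.9, 0, 0, 0, 0, 0]]}}

```text
time: 12.7
tool_pos: [0.5803, 0.003, 0.1093]
tool_rot: [[-0.834, 0.552, -0.0], [0.552, 0.834, -0.0], [0.0, -0.0, -1.0]]
ft_force: [-1.1, 0.6, -1.4]
width: 0.007
grasp_force: 1.0
```

Call:
{"op": "drive_tool", "data": {"commands": [[0, -0.1, 0, 0, 0, 0, 0], [0, -0.2, 0, 0, 0, 0, 0]]}}

```text
time: 12.9
tool_pos: [0.5817, 0.0023, 0.1094]
tool_rot: [[-0.834, 0.552, -0.0], [0.552, 0.834, 0.0], [0.0, -0.0, -1.0]]
ft_force: [-3.3, 1.4, -1.9]
width: 0.007
grasp_force: 1.2
```

```bash
python3 d.py
```

```text
[ 10.6 -39.1] 109.40489512397833 Fdrive [-3.5 -0.6] -1.857521863866154
```

Call:
{"op": "drive_tool", "data": {"commands": [[0, -0.1, 0, 0, 0, 0, 0], [0, -0.2, 0, 0, 0, 0, 0]]}}

```text
time: 13.1
tool_pos: [0.5835, 0.0012, 0.1095]
tool_rot: [[-0.834, 0.552, -0.0], [0.552, 0.834, 0.0], [0.0, -0.0, -1.0]]
ft_force: [-2.2, 1.1, -2.4]
width: 0.007
grasp_force: 1.3
```

Call:
{"op": "drive_tool", "data": {"commands": [[0, -0.1, 0, 0, 0, 0, 0], [0, -0.15, 0, 0, 0, 0, 0]]}}

```text
time: 13.3
tool_pos: [0.5848, 0.0003, 0.1095]
tool_rot: [[-0.834, 0.552, -0.0], [0.552, 0.834, 0.0], [0.0, 0.0, -1.0]]
ft_force: [-2.7, 1.3, -1.6]
width: 0.004
grasp_force: 1.6
```

```bash
python3 d.py
```

```text
[ 14.3 -39.1] 109.500768274434 Fdrive [-3.  -0.4] -1.647885244709698
```

Call:
{"op": "drive_tool", "data": {"commands": [[0, -0.1, 0, 0, 0, 0, 0], [0, -0.15, 0, 0, 0, 0, 0]]}}

```text
time: 13.5
tool_pos: [0.5855, -0.0001, 0.1093]
tool_rot: [[-0.834, 0.551, -0.001], [0.551, 0.834, 0.001], [0.001, -0.0, -1.0]]
ft_force: [-6.1, 2.6, -0.8]
width: 0.005
grasp_force: 3.2
```

```bash
python3 d.py
```

```text
[ 15.1 -39. ] 109.31800103872028 Fdrive [-6.5 -1.2] -0.8170334385951478
```

The lever is at the stop (6.5 N). I retreat backwards, lift, swing clear and verify.

Call:
{"op": "drive_tool", "data": {"commands": [[0, 1, 0, 0, 0, 0, 0], [0, 4, 0, 0, 0, 0, 0], [0, 5, 0, -3, 0, 0, 0], [0, 5, 0, -7, 0, 0, 0], [0, 5, 4, -10, 0, 0, 0], [0, 5, 9, -10, 0, 0, 0], [0, 5, 14, -10, 0, 0, 0], [0, 5, 19, -10, 0, 0, 0], [0, 5, 22, -10, 0, 0, 0], [0, 5, 22, -10, 0, 0, 0]]}}

```text
time: 14.5
tool_pos: [0.6663, 0.2161, 0.2085]
tool_rot: [[-0.837, 0.547, 0.001], [0.547, 0.837, 0.001], [0.0, 0.001, -1.0]]
ft_force: [0.3, -0.7, 0.1]
width: 0.005
grasp_force: 0.0
```

```bash
python3 -c "
from h import *
np.set_printoptions(precision=2,suppress=True)
look('pics/l4.png')
print([ (proj('top',[*(G+np.array([[np.cos(YAW),-np.sin(YAW)],[np.sin(YAW),np.cos(YAW)]])@[.038,-.038]),.124])-[150,230]+.5)*5])"
```

```text
t 14.5 drive xy mm [-36.76 185.87] z 208.49477747553954 w 0.004589349097435809 F [ 0.28 -0.74  0.1 ]
[array([163.51, 345.49])]
```

View pics/l4.png

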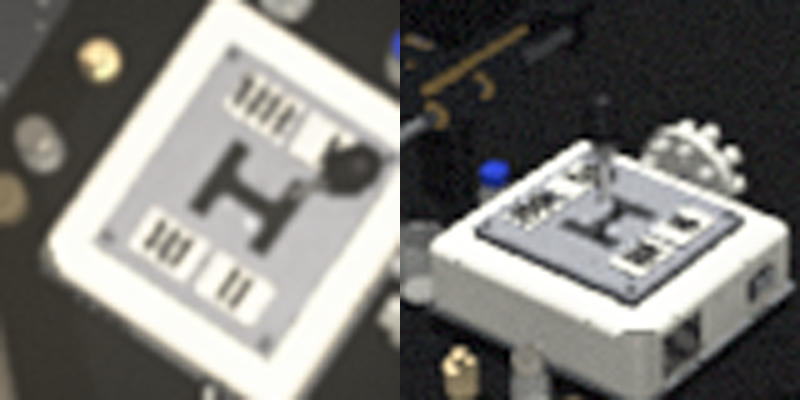

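The knob shows at top crop (350,165), against (345,163) expected at the slot end. It sits over the one-bar plate, the neighbouring things are unmoved, and the hand is clear. I let the arm settle, then hand in.

Call:
{"op": "drive_tool", "data": {"commands": [[0, 0, 0, 0, 0, 0, 0], [0, 0, 0, 0, 0, 0, 0], [0, 0, 0, 0, 0, 0, 0]]}}

```text
time: 14.9
tool_pos: [0.6657, 0.2097, 0.2102]
tool_rot: [[-0.833, 0.553, 0.001], [0.553, 0.833, 0.0], [-0.0, 0.001, -1.0]]
ft_force: [-1.0, -0.4, -0.6]
width: 0.005
grasp_force: 0.0
```

```bash
python3 -c "
from station import *
print(hand_in())"
```

```text
the job is handed in; nothing more can be done
None
```

I pushed the lever from third speed back to the cross slot, across, and up to the end stop in first speed, then handed the job in at about 15 s with the hand clear; the final picture shows the knob over the one-bar plate, but the hand-in returned no verdict.

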